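# Put three chromatography columns back into their own clips

## Robot

A 6-joint arm with a two-finger parallel gripper is mounted at the origin on a cart in front of the work surface, level with it; the furniture and walls round the work are solid. World frame = base frame: x ahead of the robot, y to its left, z up, the work surface at z = 0. Lengths are in mm, angles in rad, forces in N, time in s.
With the tool pointing down it reaches from about 275 to 1000 mm from the base axis. Payload 8.4 kg.
Tool frame: the origin (TCP) lies midway between the tips of the shut fingers; the grasp point (between the pads) lies 19 mm behind it; z points along the fingers, y is the line along which they close (so a half turn about z gives the same grasp; the last joint's range is limited). The gripper opens to 85 mm and grips with 20 to 120 N. Pads are 22 mm wide; open, the fingers measure 114 mm over their backs; the gripper's body (76 mm by 85 mm) begins 54 mm behind the grasp point. The pads swing forward as they close: fully open they stand 13 mm farther back than shut.
Start: joints at [-1.178, 0.353, 1.633, -0, 1.155, -0.002], TCP at [240.389, -576.924, 231.281] pointing down, gripper open.
Joint ranges: [-2.63, 2.63], [-0.92, 2.1], [0.06, 2.66], [-1.3, 4.44], [0, 2.69], [-3.02, 3.02]. Speed limits (rad/s): [2.22, 2.22, 2.79, 3.14, 3.14, 3.14].

## Interface

Orientations are given as [roll, pitch, yaw] about the fixed x, y, z axes, in that order (R = Rz(yaw) Ry(pitch) Rx(roll)).
In Python, from rig import telemetry, optics, r gives the robot as it stands.
- The arm moves only by the tool play_rows, never from a script. Its arguments are lists of equal length, an entry for each row: "dp": the shift along the tool's x, y, z in units of 40 mm (1.0 is 40 mm), a list of three; "rot": the turn, a rotation vector about the tool's x, y, z in units of 6 degrees (1.0 is 6 degrees), a list of three. In form: {"dp": [[tx, ty, tz], ...], "rot": [[ax, ay, az], ...]}. A call has 1 to 5 rows; each row is the pose to reach, as a shift and turn from the pose commanded when the call began, along the tool's axes at that moment; what a row does not reach only later rows make up. A row lasts 1/12 s, in which the tool goes at most 41.7 mm and 7.16 degrees, less where a joint would pass 70% of its speed; a pose out of reach is approached as far as the arm can. A call with a gripper value outside its range is refused whole. "fingers" is the opening, from 0 (shut) to 1 (fully open), set as the call begins (left out, the last holds). The fingers move at their own pace and stop on an object; "grip_force" is the grip in N (left out, the last holds). Time passes only in rows, so rows that repeat a pose let the fingers close. It gives the time, the measured TCP pose, the force, the opening and the grip force at its end, in the units of the state.
- telemetry.sense(): the state, without advancing time (a new reading comes with each control period).
- optics.grab_frame(name): name is "scene" or "side" or "wrist"; returns a dict with "color" (420x560x3 uint8, red, green, blue), "mtx" (3x3 intrinsics, pixels), "R" (3x3) and "t" (3): a world point X has camera coordinates R X + t; the wrist camera has in their place "mount" (4x4, takes a point from camera to tool coordinates, whose origin is the TCP and whose axes are the flange's). Camera axes: x right, y down, z forward; pixel columns grow to the right and rows downward; lengths in mm; the calibration is good to about 2 mm. A picture is of the moment at which its call begins: read the wrist's pose just before it. There is no depth.
- r.sign_off(): hands the job in; it is judged then, once.
The state is a dict: "clock": time; "qpos": joint angles; "qvel": joint speeds; "joint_efforts": joint torques, N m; "eef_pos": TCP position; "tcp_rot": TCP orientation; "contact_force": force on the tool from outside, world axes, zero at the start; "wrist_torque": the same for the moment, N m; "opening": opening from 0.0 (shut) to 1.0 (fully open); "grasp_force": force on a finger pad.
Only numpy, scipy, OpenCV 4.12 (cv2) and the standard library are available. Lean on these libraries where they do the work, as an engineer would, in place of code of your own. Each camera call takes 0.05 s, during which the arm holds its last target. There are 200 camera calls.

## Task

The three columns in the clip holder have been snapped into the wrong stations. Move each column to the station whose foot plate has the colour of its sleeve (the empty black station can park one on the way); push each down until it has snapped fully home in both clips, lying roughly centred in its station, and leave the black station empty. Leave the amber bottle, the filter carton and the spanner around the holder alone.

Things in the scene. Friction and masses are not known exactly. Their poses are not given: they have to be found in the camera images.
- column_blue: blue column: steel tube 13 mm thick with a blue sleeve 44 mm long at its middle, hexagonal end fittings 19.5 mm across flats from 56 to 79 mm either side of the middle, blue end plugs; 174 mm long, about 0.2 kg. Origin: on the axis at mid-length; x along the tube, ends alike. Starts snapped into a station of another colour.
- column_yellow: yellow column: steel tube 13 mm thick with a yellow sleeve 44 mm long at its middle, hexagonal end fittings 19.5 mm across flats from 56 to 79 mm either side of the middle, yellow end plugs; 174 mm long, about 0.2 kg. Origin: on the axis at mid-length; x along the tube, ends alike. Starts snapped into a station of another colour.
- column_red: red column: steel tube 13 mm thick with a red sleeve 44 mm long at its middle, hexagonal end fittings 19.5 mm across flats from 56 to 79 mm either side of the middle, red end plugs; 174 mm long, about 0.2 kg. Origin: on the axis at mid-length; x along the tube, ends alike. Starts snapped into a station of another colour.
- clip_blue: blue clip station: fixed foot plate 130 x 42 x 5 mm, on it two white spring clips, each 11 mm wide, centred at x = -40 and +40 mm. Origin: centre of the foot's underside; x along the column it holds, z up. A fully seated column lies along x, its axis 38 mm above this origin, either end first. Jaw tips are 54 mm above this origin. All four stations are alike but for colour.
- clip_yellow: yellow clip station, built like the blue one. Each clip has two springy jaws with a flared mouth 23 mm wide. A tube pushed straight down between them meets the jaws 12 mm above its seat, resists with about 10 N in all, then snaps home over the last 5 mm; the seat is rigid. Pulling it straight up takes about 10 N. Fingers fit between the two clips (69 mm apart) down to the foot plate.
- clip_red: red clip station, built like the blue one. The four stations stand side by side, parallel, 76 mm from centre to centre, in any order, on an aluminium bed 165 x 325 mm whose top (where the stations' origins lie) is 12 mm above the worktop.
- clip_spare: black clip station, built like the blue one; it starts empty.
- bottle_amber: amber glass bottle with a black cap, 60 mm in diameter, 122 mm tall, standing beside the holder. Origin: centre of its underside. Leave alone.
- filter_box: white carton 70 x 100 x 45 mm behind the holder, as the robot sees it. Origin: centre of its underside. Leave alone.
- spanner_2: steel open-ended spanner 28 x 160 x 5 mm lying on the worktop beside the holder. Origin: its middle, on the underside; y along its length. Leave alone.

How it is judged (in metres and radians):
At the end, for the whole second after the job is handed in: Each column lies fully seated and at rest in the station of its own colour: in the station's frame its middle is within 12 mm of the centre along x, within 3 mm across, and its axis 35.5 to 40.5 mm above the station's origin, aligned with the station's x within 0.06 rad (x of column_blue in the frame of clip_blue between -0.012 and 0.012 m and y of column_blue in the frame of clip_blue between -0.003 and 0.003 m and z of column_blue in the frame of clip_blue between 0.0355 and 0.0405 m and angle between the x axis of column_blue and the x axis of clip_blue, either way round below 0.06 rad and linear speed of each of column_blue, column_yellow, column_red below 0.02 m/s and x of column_yellow in the frame of clip_yellow between -0.012 and 0.012 m and y of column_yellow in the frame of clip_yellow between -0.003 and 0.003 m and z of column_yellow in the frame of clip_yellow between 0.0355 and 0.0405 m and angle between the x axis of column_yellow and the x axis of clip_yellow, either way round below 0.06 rad and x of column_red in the frame of clip_red between -0.012 and 0.012 m and y of column_red in the frame of clip_red between -0.003 and 0.003 m and z of column_red in the frame of clip_red between 0.0355 and 0.0405 m and angle between the x axis of column_red and the x axis of clip_red, either way round below 0.06 rad); the robot touches nothing.
It fails at once if the amber bottle is pushed more than 20 mm or tipped (distance of bottle_amber from where it was at the start of the episode above 0.02 m or angle between bottle_amber's own z axis and vertical above 0.4 rad).
It fails at once if the filter carton is pushed more than 20 mm (distance of filter_box from where it was at the start of the episode above 0.02 m).
It fails at once if the spanner is pushed more than 20 mm (distance of spanner_2 from where it was at the start of the episode above 0.02 m).
It also fails if it takes over 102 s, if anything falls off the work surface, if the arm or the gripper's body presses on something with over 40 N, if the wrist force passes 120 N, or if a joint passes its speed limit or range.

## Working session

There is one attempt and no reset: what is moved stays moved. The work goes in short steps, Python scripts to look and compute and a tool call to move; the robot and the scene stay as the last step left them, time stands still between calls to the robot, and variables do not carry over. Pictures are saved under pics/ and viewed, at most 14 in all, crops included, and the job is handed in when it is done.

Besides the shell and the picture viewer there is one more tool, called after ">>>" by a JSON object that holds its "name" and its "arguments", one argument or row to a line. play_rows: Moves the arm, as the interface text tells. Its arguments: {"type":"object","properties":{"dp":{"type":"array"},"rot":{"type":"array"},"fingers":{"type":"number"},"grip_force":{"type":"number"}},"required":["dp","rot"]}

```bash
mkdir -p pics
python3 - <<'E'
from rig import telemetry, optics, r
import cv2,numpy as np
print(telemetry.sense())
for n in ("scene","side"):
    f=optics.grab_frame(n); cv2.imwrite(f"pics/{n}0.png",f["color"][:,:,::-1]); np.savez(f"{n}0.npz",**f)
    print(n,f["mtx"],f["R"],f["t"])
E
```

```text
{'clock': 0.0, 'qpos': array([-1.17842615e+00,  3.53655945e-01,  1.63412009e+00, -3.99664120e-05,
        1.15520104e+00, -2.40099928e-03]), 'qvel': array([-0.00064234,  0.00161343, -0.00058203,  0.0006319 , -0.00030428,
        0.00040274]), 'joint_efforts': array([-1.34168655e-03, -6.05258918e+01, -3.42073846e+01, -2.64809314e-04,
        9.25882050e-03, -1.10308839e-06]), 'eef_pos': array([ 240.18174521, -576.49985019,  230.56281923]), 'tcp_rot': array([-3.14020814e+00,  3.32178277e-05,  3.94787358e-01]), 'contact_force': array([-0.07985443, -0.20488458,  0.55864592]), 'wrist_torque': array([-0.05080163, -0.06512621,  0.02383949]), 'grasp_force': 0.0, 'opening': 0.9973531761160117}
scene [[504.9235498    0.         279.67361586]
 [  0.         504.9235498  203.59308439]
 [  0.           0.           1.        ]] [[-0.53914721 -0.84201307  0.01828302]
 [-0.63545548  0.39244812 -0.66496677]
 [ 0.55273558 -0.37013303 -0.74664913]] [336.8785035  355.26680407 940.99175205]
side [[434.03693882   0.         285.73274599]
 [  0.         434.03693882 212.11555847]
 [  0.           0.           1.        ]] [[-0.98361015 -0.17961676  0.0157763 ]
 [-0.11651653  0.56640462 -0.81584907]
 [ 0.13760439 -0.80431563 -0.57804966]] [ 536.39079067   88.15872432 1154.90975541]
```

View pics/scene0.png

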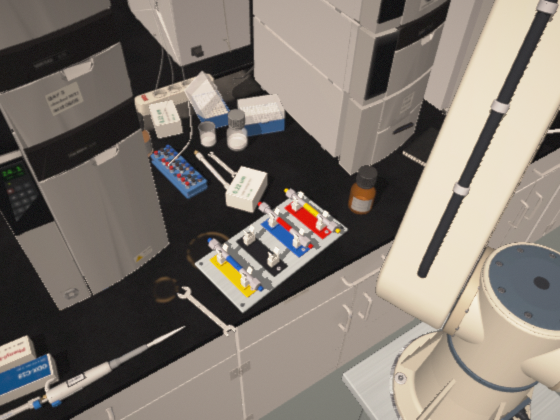

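View pics/side0.png

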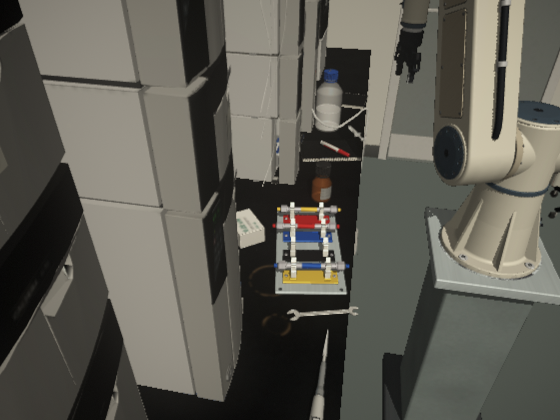

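Scene: the holder lies at about (200–345, 190–310) px. From the bottle side the stations run red (holding yellow), blue (holding red), black (empty) and yellow (holding blue). I'll measure the coloured blobs next.

```bash
cat > h.py <<'E'
import numpy as np,cv2
def cast(px,f,z):
    px=np.atleast_2d(px).astype(float); d=np.c_[px,np.ones(len(px))]@np.linalg.inv(f["mtx"]).T@f["R"]; c=-f["R"].T@f["t"]
    return c+d*((z-c[2])/d[:,2])[:,None]
def masks(img):
    h=cv2.cvtColor(img,cv2.COLOR_RGB2HSV); H,S,V=[h[...,i].astype(int) for i in range(3)]
    g=(S>150)&(V>70)
    return dict(red=g&((H<6)|(H>172)),yellow=g&(H>18)&(H<34),blue=g&(H>105)&(H<130))
E
python3 - <<'E'
from h import *
for n,roi in (("scene",(180,180,360,320)),("side",(265,195,360,300))):
    f=np.load(n+"0.npz"); img=f["color"]; x0,y0,x1,y1=roi
    for c,m in masks(img).items():
        mm=np.zeros(m.shape,np.uint8); mm[y0:y1,x0:x1]=m[y0:y1,x0:x1]
        k,l,s,ce=cv2.connectedComponentsWithStats(mm)
        for i in range(1,k):
            if s[i,4]>=6: print(n,c,s[i],ce[i].round(1),"z50",cast(ce[i],f,50)[0,:2].round(),"z17",cast(ce[i],f,17)[0,:2].round())
    if n=="scene": cv2.imwrite("pics/crop0.png",cv2.resize(img[y0:y1,x0:x1],None,fx=4,fy=4,interpolation=cv2.INTER_CUBIC)[:,:,::-1])
E
```

```text
scene red [186 182   3   3   9] [187. 183.] z50 [715. 210.] z17 [746. 199.]
scene red [258 201   4   5  10] [259.2 202.9] z50 [568.  95.] z17 [593.  80.]
scene red [285 204  46  35 448] [307.4 220.3] z50 [465.  29.] z17 [486.  11.]
scene red [277 217  15  14  84] [283.6 223.5] z50 [485.  80.] z17 [508.  65.]
scene red [308 244   5   4  15] [310.1 245.5] z50 [402.  64.] z17 [422.  48.]
scene yellow [284 188   4   5  14] [285.4 189.6] z50 [571.  19.] z17 [597.   1.]
scene yellow [303 203  16  14  87] [310.4 209.1] z50 [489.   3.] z17 [511. -15.]
scene yellow [335 228   5   5  17] [337.2 230.2] z50 [406. -12.] z17 [425. -31.]
scene yellow [210 256  46  41 472] [232.1 275.7] z50 [424. 247.] z17 [444. 238.]
scene blue [262 221  47  36 401] [284.  237.6] z50 [451. 101.] z17 [472.  87.]
scene blue [207 238   5   4  12] [208.7 239.2] z50 [534. 244.] z17 [559. 235.]
scene blue [227 256  15  14  82] [233.5 262.5] z50 [451. 228.] z17 [473. 218.]
scene blue [258 286   5   5  14] [260.1 287.9] z50 [368. 213.] z17 [386. 202.]
side red [283 215   7   8  37] [286.4 218.7] z50 [534.  57.] z17 [541.  
[... 400 characters left out ...]
llow [301 207  16   5  62] [309.  208.5] z50 [482.  -2.] z17 [486. -49.]
side yellow [338 208   3   4  12] [339.  209.5] z50 [400. -14.] z17 [401. -62.]
side yellow [283 270  55  13 520] [308.9 277. ] z50 [445. 265.] z17 [448. 231.]
side blue [284 232   6   9  38] [286.6 236.6] z50 [520. 132.] z17 [527.  91.]
side blue [296 232  27  10 230] [308.1 236.4] z50 [467. 121.] z17 [471.  79.]
side blue [329 237   3   5  14] [330.1 239.1] z50 [411. 120.] z17 [413.  79.]
side blue [274 263   3   4  10] [275.  264.8] z50 [528. 240.] z17 [535. 205.]
side blue [303 264  18   4  71] [311.4 265.5] z50 [444. 226.] z17 [448. 190.]
side blue [346 264   4   4  14] [347.3 265.5] z50 [363. 210.] z17 [362. 173.]
```

View pics/crop0.png

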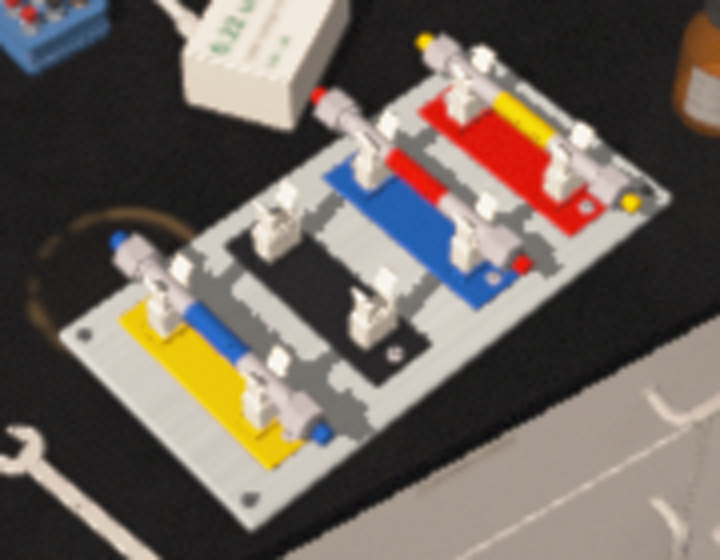

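The crop confirms it: the column ends are clear (blue tube ends at about (208,239) and (260,288) px). The holder's yaw is about 0.186 rad. Column centres are near yellow (488,3), red (485,80) and blue (451,228). I'm moving above the holder for the wrist view.

>>> {"name": "play_rows", "arguments": {
  "dp": [
    [0.67, -0.743, 0],
    [1.34, -1.486, 0],
    [2.01, -2.229, 0],
    [2.68, -2.972, 0],
    [3.35, -3.715, 0]
  ],
  "rot": [
    [0, 0, 0.4],
    [0, 0, 0.8],
    [0, 0, 1.2],
    [0, 0, 1.6],
    [0, 0, 2.0]
  ]
}}

```text
clock: 0.52
eef_pos: [306.9, -386.3, 230.9]
tcp_rot: [-3.141, 0.0, 0.183]
contact_force: [1.5, 0.2, -0.5]
opening: 0.999
grasp_force: 0.0
```

Run:
```python
from rig import telemetry, optics, r
from h import *
s=telemetry.sense(); print(s["clock"],s["eef_pos"],s["tcp_rot"],s["contact_force"])
f=optics.grab_frame("wrist"); print(f["mount"].round(3),f["mtx"])
g=np.load("scene0.npz")
print("bottle base",cast([[362,211],[351,203],[372,207]],g,0).round(),"cap",cast([[367,172]],g,122).round())
print("yellow plate corners",cast([[249,296],[210,260]],g,17).round())
```

```text
0.5167 [ 306.88362901 -386.30493649  230.90340691] [-3.14098843e+00  2.03770594e-04  1.82634232e-01] [ 1.47790256  0.16000796 -0.50773433]
[[ 0.00000e+00 -9.52000e-01 -3.05000e-01  7.75260e+01]
 [ 1.00000e+00 -0.00000e+00  1.00000e-03 -1.27400e+00]
 [-1.00000e-03 -3.05000e-01  9.52000e-01 -1.42566e+02]
 [ 0.00000e+00  0.00000e+00  0.00000e+00  1.00000e+00]] [[297.76597052   0.         283.49050904]
 [  0.         297.76597052 215.2100804 ]
 [  0.           0.           1.        ]]
bottle base [[ 451. -128.   -0.]
 [ 486. -122.    0.]
 [ 448. -158.   -0.]] cap [[ 464. -132.  122.]]
yellow plate corners [[381. 232.  17.]
 [506. 259.  17.]]
```

>>> {"name": "play_rows", "arguments": {
  "dp": [
    [0.47, -0.81, 0],
    [0.94, -1.62, 0],
    [1.41, -2.43, 0],
    [1.88, -3.24, 0],
    [2.35, -4.05, 0]
  ],
  "rot": [
    [0, 0, 0],
    [0, 0, 0],
    [0, 0, 0],
    [0, 0, 0],
    [0, 0, 0]
  ],
  "fingers": 0.6
}}

```text
clock: 0.98
eef_pos: [369.5, -210.0, 231.2]
tcp_rot: [-3.142, 0.0, 0.185]
contact_force: [0.9, 0.2, -0.3]
opening: 0.6
grasp_force: 0.0
```

>>> {"name": "play_rows", "arguments": {
  "dp": [
    [0.47, -0.81, 0],
    [0.94, -1.62, 0],
    [1.41, -2.43, 0],
    [1.88, -3.24, 0],
    [2.35, -4.05, 0]
  ],
  "rot": [
    [0, 0, 0],
    [0, 0, 0],
    [0, 0, 0],
    [0, 0, 0],
    [0, 0, 0]
  ]
}}

```text
clock: 1.4
eef_pos: [432.1, -33.3, 231.3]
tcp_rot: [3.141, -0.0, 0.185]
contact_force: [0.9, -0.3, 0.6]
opening: 0.598
grasp_force: 0.0
```

>>> {"name": "play_rows", "arguments": {
  "dp": [
    [0.47, -0.81, 0],
    [0.94, -1.62, 0],
    [1.41, -2.43, 0],
    [1.41, -2.43, 0],
    [1.41, -2.43, 0]
  ],
  "rot": [
    [0, 0, 0],
    [0, 0, 0],
    [0, 0, 0],
    [0, 0, 0],
    [0, 0, 0]
  ]
}}

```text
clock: 1.82
eef_pos: [469.6, 72.4, 230.9]
tcp_rot: [-3.142, 0.001, 0.189]
contact_force: [-0.7, -0.3, -0.8]
opening: 0.6
grasp_force: 0.0
```

```bash
cat >> h.py <<'E'
from scipy.spatial.transform import Rotation
def wrist(telemetry,optics):
    s=telemetry.sense(); f=dict(optics.grab_frame("wrist")); R=Rotation.from_euler("xyz",s["tcp_rot"]).as_matrix(); M=f["mount"]
    Rc=R@M[:3,:3]; c=s["eef_pos"]+R@M[:3,3]; f["R"]=Rc.T; f["t"]=-Rc.T@c
    return s,f
def blobs(f,mn=15):
    for c,m in masks(f["color"]).items():
        k,l,st,ce=cv2.connectedComponentsWithStats(m.astype(np.uint8))
        for i in range(1,k):
            if st[i,4]>=mn: print(c,st[i],ce[i].round(1),"z50",cast(ce[i],f,50)[0,:2].round(1),"z17",cast(ce[i],f,17)[0,:2].round(1))
E
python3 - <<'E'
from rig import telemetry, optics, r
from h import *
s,f=wrist(telemetry,optics); print(s["clock"],s["eef_pos"],s["tcp_rot"])
np.savez("w1.npz",**f); cv2.imwrite("pics/w1.png",f["color"][:,:,::-1]); blobs(f)
E
```

```text
1.8167 [469.58933147  72.44299245 230.90651714] [-3.14155352e+00  7.79548960e-04  1.89081210e-01]
red [277  98  10   9  87] [281.5 102. ] z50 [561.9  93.1] z17 [563.6  93.6]
red [ 325  127   22  104 1509] [334.6 177.6] z50 [496.6  21.5] z17 [491.6  14.7]
red [360 138   5   8  30] [362.5 141.4] z50 [539.7   1.9] z17 [539.1  -7. ]
red [355 158   8  62 255] [358.4 186.3] z50 [492.1  -6.6] z17 [486.6 -16.3]
red [276 164  12  39 446] [281.3 182.5] z50 [480.2  78. ] z17 [473.5  76.9]
red [277 250   9   7  50] [280.8 253.2] z50 [396.3  62.6] z17 [381.1  60. ]
yellow [351 110  10   8  55] [355.9 113.2] z50 [565.7  16.1] z17 [567.7   8.7]
yellow [ 145  126   35  104 1192] [167.5 183.4] z50 [455.7 201. ] z17 [446.5 212.5]
yellow [343 174   5  38  78] [345.  191.8] z50 [483.3   6.3] z17 [477.  -2.]
yellow [349 175   8  38 191] [352.5 193.6] z50 [482.9  -2.4] z17 [476.4 -11.6]
blue [127 104  12   8  83] [132.7 107.6] z50 [528.  241.5] z17 [526.2 257.1]
blue [264 126  12 105 899] [269.3 175.1] z50 [485.9  92.3] z17 [479.8  92.7]
blue [288 127  12 104 926] [293.6 174.7] z50 [491.3  66.3] z17 [485.8  64.1]
blue [136 169  17  39 458] [144.  188.1] z50 [445.5 226.2] z17 [435.3 240.2]
blue [149 255  10   5  38] [153.6 256.9] z50 [363. 211.] z17 [344.4 223.5]
```

View pics/w1.png

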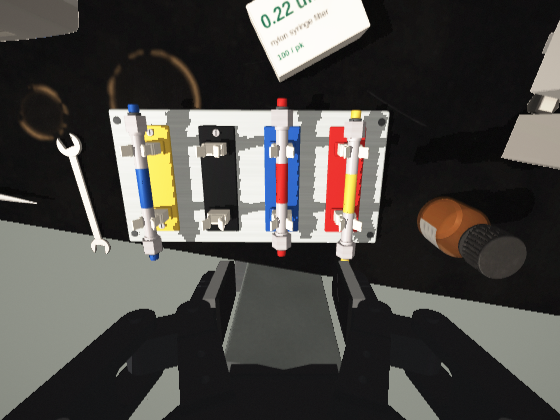

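The wrist view shows all four plates (blue at (281,178), red at (346,180), black at (218,180), yellow at (160,180)) and the tubes with their sleeves at about row 185. Next: plate and sleeve extents in the holder's axes.

Run:
```python
from h import *
f=np.load("w1.npz"); a=0.187; u=np.array([np.cos(a),np.sin(a)]); n=np.array([-np.sin(a),np.cos(a)])
def p(name,px,z):
    q=cast(px,f,z)[:,:2]; print(name,"u",(q@u).round(1),"n",(q@n).round(1),"mid u",(q@u).mean().round(1))
p("blue plate",[[281,126],[281,231]],17); p("red plate",[[335,127],[335,231]],17); p("yellow plate",[[160,126],[172,230]],17)
p("bed rows",[[250,109],[250,243]],12)
# sleeves: ends
p("red sl",[[281,164],[281,203]],57);p("yel sl",[[350,174],[350,212]],57);p("blu sl",[[143,169],[146,208]],57)
# axis by plugs
for c,e in dict(red=[[281.5,102],[280.8,253.2]],blue=[[132.7,107.6],[153.6,256.9]]).items():
    q=cast(e,f,50)[:,:2]; d=q[0]-q[1]; print(c,"mid",q.mean(0),"u",q.mean(0)@u,"n",q.mean(0)@n,"ang",np.arctan2(d[1],d[0]))
g=np.load("scene0.npz"); s=np.load("side0.npz")
for nm,F,E in (("scene",g,dict(yel=[[285.4,189.6],[337.2,230.2]],red=[[259.2,202.9],[310.1,245.5]],blue=[[208.7,239.2],[260.1,287.9]])),("side",s,dict(yel=[[278.1,208.2],[339,209.5]],red=[[273.4,225.4],[337.8,226]],blue=[[275,264.8],[347.3,265.5]]))):
    for c,e in E.items():
        q=cast(e,F,50)[:,:2]; d=q[0]-q[1]; print(nm,c,"u",(q.mean(0)@u).round(1),"n",(q.mean(0)@n).round(1),"ang",np.arctan2(d[1],d[0]).round(3))
q=cast([[303,210],[303,210]],g,17)
```

```text
blue plate u [545.4 416.7] n [-12.2 -12.1] mid u 481.0
red plate u [544.4 416.8] n [-74.2 -81.2] mid u 480.6
yellow plate u [545.  417.8] n [126.6 127.1] mid u 481.4
bed rows u [563.8 397.8] n [23.3 28.7] mid u 480.8
red sl u [507.7 464.9] n [-12.4 -12.4] mid u 486.3
yel sl u [497.2 454.7] n [-86.2 -89.2] mid u 475.9
blu sl u [502.  458.8] n [134.2 137. ] mid u 480.4
red mid [479.08098833  77.91292323] u 485.2138284052597 n -12.512302481304332 ang 0.18233887329879048
blue mid [445.49880999 226.22002489] u 479.7891839416516 n 139.45260247520258 ang 0.1830545624924082
scene yel u 480.6 n -87.3 ang 0.183
scene red u 491.5 n -12.0 ang 0.18
scene blue u 485.8 n 140.6 ang 0.185
side yel u 474.0 n -89.9 ang 0.166
side red u 485.4 n -13.1 ang 0.186
side blue u 479.1 n 138.3 ang 0.184
```

>>> {"name": "play_rows", "arguments": {
  "dp": [
    [0.03, 0.9, 0.3],
    [0.03, 1.8, 0.7],
    [0.03, 1.8, 1.6],
    [0.03, 1.8, 2.5],
    [0.03, 1.8, 3.4]
  ],
  "rot": [
    [0, 0, 0],
    [0, 0, 0],
    [0, 0, 0],
    [0, 0, 0],
    [0, 0, 0]
  ]
}}

```text
clock: 2.28
eef_pos: [483.6, -2.0, 94.4]
tcp_rot: [3.141, -0.001, 0.182]
contact_force: [1.1, 0.9, -0.3]
opening: 0.602
grasp_force: 0.0
```

>>> {"name": "play_rows", "arguments": {
  "dp": [
    [0, 0, 0.4],
    [0, 0, 0.8],
    [0, 0, 1.2],
    [0, 0, 1.6],
    [0, 0, 1.6]
  ],
  "rot": [
    [0, 0, 0],
    [0, 0, 0],
    [0, 0, 0],
    [0, 0, 0],
    [0, 0, 0]
  ]
}}

```text
clock: 2.7
eef_pos: [481.4, -1.2, 29.0]
tcp_rot: [-3.141, 0.005, 0.184]
contact_force: [-1.1, -0.5, -0.1]
opening: 0.599
grasp_force: 0.0
```

>>> {"name": "play_rows", "arguments": {
  "dp": [
    [0, 0, 0],
    [0, 0, 0],
    [0, 0, 0],
    [0, 0, 0],
    [0, 0, 0]
  ],
  "rot": [
    [0, 0, 0],
    [0, 0, 0],
    [0, 0, 0],
    [0, 0, 0],
    [0, 0, 0]
  ],
  "fingers": 0,
  "grip_force": 60
}}

```text
clock: 3.12
eef_pos: [484.6, -0.1, 32.4]
tcp_rot: [3.141, -0.002, 0.186]
contact_force: [-1.4, -3.7, 7.0]
opening: 0.133
grasp_force: 58.6
```

Run:
```python
from rig import telemetry, optics, r
from h import *
print(telemetry.sense())
f=optics.grab_frame("scene"); g=optics.grab_frame("wrist")
a=cv2.resize(f["color"][150:330,170:410],None,fx=1.65,fy=1.65)
cv2.imwrite("pics/g1.png",np.hstack([a,cv2.resize(g["color"],(396,297))])[:,:,::-1])
```

```text
{'clock': 3.1167, 'qpos': array([-2.98534301e-03,  4.36151660e-01,  2.07523602e+00, -6.81542470e-04,
        6.28519437e-01,  1.38282779e+00]), 'qvel': array([ 0.00066351,  0.00019753,  0.00117245, -0.00249348, -0.00012014,
       -0.00031945]), 'joint_efforts': array([  1.65462177, -48.47646117, -18.77942383,   0.66037104,
        -0.44315821,  -0.04991388]), 'eef_pos': array([ 4.84609572e+02, -8.40478021e-02,  3.23943793e+01]), 'tcp_rot': array([ 3.14088314e+00, -1.58069010e-03,  1.85534715e-01]), 'contact_force': array([-1.41416932, -3.66757756,  7.00967648]), 'wrist_torque': array([-0.59779153,  0.23267324, -0.06510159]), 'grasp_force': 58.569257855415344, 'opening': 0.13250667534947416}
```

View pics/g1.png

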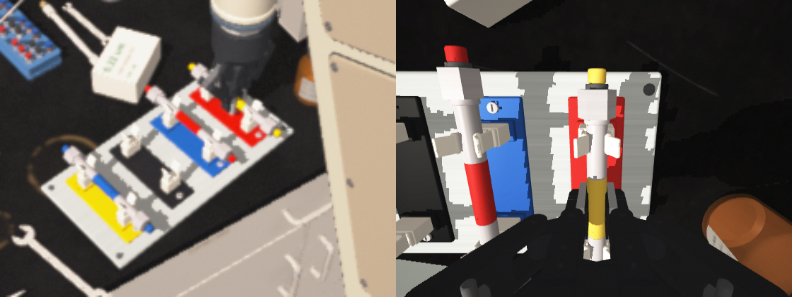

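Grasp on the yellow column is good: its sleeve at (597,210) px sits between the fingers. Lifting now.

>>> {"name": "play_rows", "arguments": {
  "dp": [
    [0, 0, -0.25],
    [0, 0, -0.5],
    [0, 0, -0.8],
    [0, 0, -1.1],
    [0, 0, -1.3]
  ],
  "rot": [
    [0, 0, 0],
    [0, 0, 0],
    [0, 0, 0],
    [0, 0, 0],
    [0, 0, 0]
  ]
}}

```text
clock: 3.63
eef_pos: [484.5, 0.4, 85.3]
tcp_rot: [3.141, -0.002, 0.186]
contact_force: [1.5, 0.4, -3.2]
opening: 0.132
grasp_force: 59.0
```

>>> {"name": "play_rows", "arguments": {
  "dp": [
    [0, 0, 0],
    [0, 0, 0],
    [0, 0, 0]
  ],
  "rot": [
    [0, 0, 0],
    [0, 0, 0],
    [0, 0, 0]
  ]
}}

```text
clock: 3.88
eef_pos: [483.7, 0.3, 83.2]
tcp_rot: [-3.142, 0.0, 0.185]
contact_force: [-0.1, 0.0, -3.8]
opening: 0.128
grasp_force: 59.1
```

Run:
```python
from rig import telemetry, optics, r
from h import *
s,f=wrist(telemetry,optics); print(s["eef_pos"],s["tcp_rot"],s["contact_force"],s["opening"])
s=telemetry.sense();print(s["eef_pos"])
np.savez("w2.npz",**f); cv2.imwrite("pics/w2.png",f["color"][:,:,::-1]); blobs(f)
```

```text
[4.83694680e+02 3.04864693e-01 8.31664679e+01] [-3.14153399e+00  1.84430895e-04  1.85405011e-01] [-0.13335214  0.01668625 -3.78198051] 0.1277592259563455
[4.83514381e+02 2.85982414e-01 8.29042086e+01]
red [134  79  22  17 331] [144.2  87.4] z50 [562.2  93.3] z17 [562.6 107.9]
red [ 254  132   16  135 1150] [261.1 212.2] z50 [503.6  19.3] z17 [493.1  19.9]
red [ 298  132   17  135 1210] [306.3 210.9] z50 [509.6  -8. ] z17 [500.2 -12.5]
red [ 148  198   30   69 1450] [163.  231.8] z50 [479.5  78. ] z17 [464.4  89.6]
yellow [271  96  26  22 395] [285.6 106.2] z50 [566.9  15.9] z17 [568.2  15.9]
yellow [   0  190   31  106 1353] [ 11.7 261.9] z50 [440.2 173.6] z17 [417.7 203.2]
yellow [ 270  252   28   86 1962] [283.7 292.8] z50 [450.1  -5. ] z17 [429.5  -9. ]
blue [ 164  132   52  165 4830] [193.1 210.9] z50 [496.8  60.6] z17 [484.9  69. ]
```

View pics/w2.png

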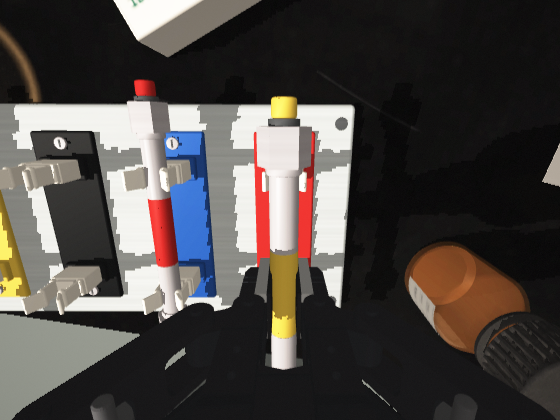

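The yellow column hangs straight at (284,230) px, clear of the clips. Moving it to the black station.

>>> {"name": "play_rows", "arguments": {
  "dp": [
    [0.03, -0.95, 0],
    [0.06, -1.9, 0],
    [0.09, -2.85, 0],
    [0.12, -3.8, 0],
    [0.12, -3.8, 0]
  ],
  "rot": [
    [0, 0, 0],
    [0, 0, 0],
    [0, 0, 0],
    [0, 0, 0],
    [0, 0, 0]
  ]
}}

```text
clock: 4.35
eef_pos: [459.7, 155.6, 82.8]
tcp_rot: [-3.14, 0.0, 0.188]
contact_force: [-0.3, -1.1, -3.5]
opening: 0.126
grasp_force: 59.4
```

>>> {"name": "play_rows", "arguments": {
  "dp": [
    [0, 0, 0.3],
    [0, 0, 0.6],
    [0, 0, 0.9],
    [0, 0, 0.9],
    [0, 0, 0.9]
  ],
  "rot": [
    [0, 0, 0],
    [0, 0, 0],
    [0, 0, 0],
    [0, 0, 0],
    [0, 0, 0]
  ]
}}

```text
clock: 4.77
eef_pos: [459.8, 150.3, 46.5]
tcp_rot: [3.141, 0.003, 0.185]
contact_force: [0.1, 0.4, -1.9]
opening: 0.13
grasp_force: 59.4
```

Run:
```python
from rig import telemetry, optics, r
from h import *
s,f=wrist(telemetry,optics); print(s["eef_pos"],s["tcp_rot"],s["contact_force"],s["opening"])
cv2.imwrite("pics/w3.png",f["color"][:,:,::-1])
```

```text
[459.80304101 150.26072586  46.46736599] [3.14128057e+00 2.50284458e-03 1.85427480e-01] [ 0.10931291  0.36647847 -1.86801121] 0.1297717629949862
```

View pics/w3.png

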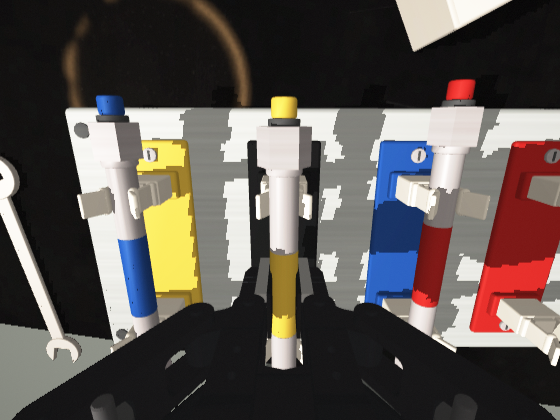

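Tube at (285,200) px is centred in the black station's jaws. Pushing down.

>>> {"name": "play_rows", "arguments": {
  "dp": [
    [0, 0, 0.1],
    [0, 0, 0.2],
    [0, 0, 0.3],
    [0, 0, 0.4],
    [0, 0, 0.42]
  ],
  "rot": [
    [0, 0, 0],
    [0, 0, 0],
    [0, 0, 0],
    [0, 0, 0],
    [0, 0, 0]
  ]
}}

```text
clock: 5.23
eef_pos: [461.2, 150.6, 31.9]
tcp_rot: [-3.142, -0.001, 0.185]
contact_force: [-9.9, -3.8, 43.4]
opening: 0.129
grasp_force: 64.3
```

>>> {"name": "play_rows", "arguments": {
  "dp": [
    [0, 0, 0],
    [0, 0, 0],
    [0, 0, 0]
  ],
  "rot": [
    [0, 0, 0],
    [0, 0, 0],
    [0, 0, 0]
  ]
}}

```text
clock: 5.48
eef_pos: [461.1, 150.6, 32.1]
tcp_rot: [-3.141, -0.001, 0.185]
contact_force: [-6.9, -2.9, 29.0]
opening: 0.125
grasp_force: 63.0
```

>>> {"name": "play_rows", "arguments": {
  "dp": [
    [0, 0, -0.03],
    [0, 0, -0.03],
    [0, 0, -0.03],
    [0, 0, -0.03],
    [0, 0, -0.03]
  ],
  "rot": [
    [0, 0, 0],
    [0, 0, 0],
    [0, 0, 0],
    [0, 0, 0],
    [0, 0, 0]
  ],
  "fingers": 0.6
}}

```text
clock: 5.9
eef_pos: [460.5, 150.5, 31.4]
tcp_rot: [3.142, 0.0, 0.185]
contact_force: [-0.7, 0.4, 0.3]
opening: 0.601
grasp_force: 0.0
```

>>> {"name": "play_rows", "arguments": {
  "dp": [
    [0, 0, -0.6],
    [0, 0, -1.32],
    [0.06, 0.95, -1.32],
    [0.12, 1.9, -1.32],
    [0.12, 1.9, -1.32]
  ],
  "rot": [
    [0, 0, 0],
    [0, 0, 0],
    [0, 0, 0],
    [0, 0, 0],
    [0, 0, 0]
  ]
}}

```text
clock: 6.32
eef_pos: [480.9, 72.7, 85.0]
tcp_rot: [3.14, -0.002, 0.184]
contact_force: [0.5, 0.3, -0.9]
opening: 0.6
grasp_force: 0.0
```

Run:
```python
from rig import telemetry, optics, r
from h import *
s,f=wrist(telemetry,optics); print(s["eef_pos"],s["tcp_rot"],s["contact_force"],s["opening"])
cv2.imwrite("pics/w4.png",f["color"][:,:,::-1]); blobs(f,60)
```

```text
[480.90914651  72.74947919  84.99890736] [ 3.14026774e+00 -1.63785068e-03  1.83835482e-01] [ 0.51636524  0.29478292 -0.94725899] 0.5997807400278921
red [267 101  19  16 290] [276.  108.7] z50 [562.   93.2] z17 [563.   94.1]
red [ 348  147   68  140 6050] [378.2 214.3] z50 [512.4  19.3] z17 [504.2   6.5]
red [ 267  215   20   65 1230] [276.7 246.8] z50 [479.1  77.9] z17 [464.7  76. ]
red [271 353  14   6  71] [277.4 355.2] z50 [393.7  62.1] z17 [363.5  57.3]
yellow [132 114  21  15 274] [142.6 121.1] z50 [541.6 166.6] z17 [538.8 181.1]
yellow [  38  147   83  160 3497] [ 90.8 240.1] z50 [461.9 196.2] z17 [444.3 216.2]
yellow [ 146  223   29   66 1216] [161.7 257.3] z50 [458.  150.7] z17 [439.7 162.3]
blue [  0 114  20  15 262] [  8.5 121.2] z50 [527.6 241.4] z17 [522.2 269.8]
blue [ 248  147   20  160 1925] [257.4 225. ] z50 [491.6  92.6] z17 [479.5  93.4]
blue [ 288  147   20  160 2218] [297.6 224.2] z50 [496.8  67.7] z17 [485.6  63.9]
blue [  24  223   40   66 1522] [ 44.1 255.5] z50 [445.3 226.3] z17 [424.6 251.9]
```

View pics/w4.png

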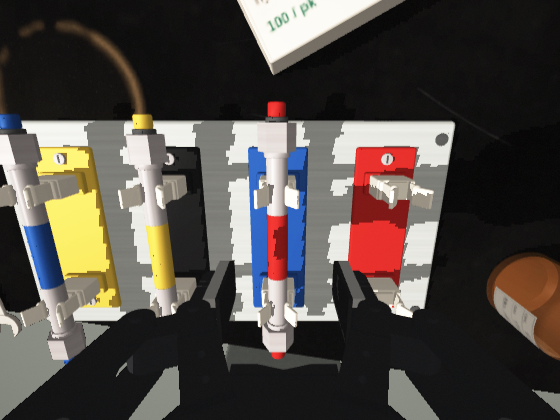

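The yellow column is seated in black and the gripper stands over the red column at (277,240) px. Descend, grip and lift.

>>> {"name": "play_rows", "arguments": {
  "dp": [
    [0, 0, 0.3],
    [0, 0, 0.6],
    [0, 0, 0.9],
    [0, 0, 1.28],
    [0, 0, 1.28]
  ],
  "rot": [
    [0, 0, 0],
    [0, 0, 0],
    [0, 0, 0],
    [0, 0, 0],
    [0, 0, 0]
  ]
}}

```text
clock: 6.78
eef_pos: [477.4, 77.1, 31.0]
tcp_rot: [-3.141, 0.004, 0.186]
contact_force: [-0.5, 0.3, -0.1]
opening: 0.601
grasp_force: 0.0
```

>>> {"name": "play_rows", "arguments": {
  "dp": [
    [0, 0, 0],
    [0, 0, 0],
    [0, 0, 0],
    [0, 0, 0],
    [0, 0, 0]
  ],
  "rot": [
    [0, 0, 0],
    [0, 0, 0],
    [0, 0, 0],
    [0, 0, 0],
    [0, 0, 0]
  ],
  "fingers": 0
}}

```text
clock: 7.2
eef_pos: [479.9, 77.1, 34.1]
tcp_rot: [-3.141, -0.001, 0.185]
contact_force: [-1.3, 2.8, 6.1]
opening: 0.129
grasp_force: 58.5
```

>>> {"name": "play_rows", "arguments": {
  "dp": [
    [0, 0, -0.25],
    [0, 0, -0.5],
    [0, 0, -0.8],
    [0, 0, -1.1],
    [0, 0, -1.3]
  ],
  "rot": [
    [0, 0, 0],
    [0, 0, 0],
    [0, 0, 0],
    [0, 0, 0],
    [0, 0, 0]
  ]
}}

```text
clock: 7.62
eef_pos: [480.0, 76.7, 87.2]
tcp_rot: [3.141, -0.002, 0.185]
contact_force: [0.9, 0.2, -2.3]
opening: 0.127
grasp_force: 59.1
```

>>> {"name": "play_rows", "arguments": {
  "dp": [
    [0, 0, 0],
    [0, 0, 0],
    [0, 0, 0]
  ],
  "rot": [
    [0, 0, 0],
    [0, 0, 0],
    [0, 0, 0]
  ]
}}

```text
clock: 7.87
eef_pos: [479.1, 76.7, 85.2]
tcp_rot: [3.142, 0.0, 0.185]
contact_force: [-0.7, -0.2, -2.9]
opening: 0.127
grasp_force: 59.1
```

>>> {"name": "play_rows", "arguments": {
  "dp": [
    [-0.04, 0.65, 0],
    [-0.08, 1.3, 0],
    [-0.13, 1.9, 0],
    [-0.13, 1.9, 0],
    [-0.13, 1.9, 0]
  ],
  "rot": [
    [0, 0, 0],
    [0, 0, 0],
    [0, 0, 0],
    [0, 0, 0],
    [0, 0, 0]
  ]
}}

```text
clock: 8.28
eef_pos: [487.8, 0.2, 84.6]
tcp_rot: [-3.141, 0.001, 0.183]
contact_force: [-0.0, -0.5, -2.5]
opening: 0.129
grasp_force: 59.3
```

>>> {"name": "play_rows", "arguments": {
  "dp": [
    [0, 0, 0.3],
    [0, 0, 0.6],
    [0, 0, 0.9],
    [0, 0, 0.9],
    [0, 0, 0.9]
  ],
  "rot": [
    [0, 0, 0],
    [0, 0, 0],
    [0, 0, 0],
    [0, 0, 0],
    [0, 0, 0]
  ]
}}

```text
clock: 8.7
eef_pos: [487.4, 1.8, 48.6]
tcp_rot: [-3.141, 0.002, 0.186]
contact_force: [-0.7, -0.8, -2.4]
opening: 0.126
grasp_force: 59.3
```

>>> {"name": "play_rows", "arguments": {
  "dp": [
    [0, 0, 0.1],
    [0, 0, 0.2],
    [0, 0, 0.3],
    [0, 0, 0.4],
    [0, 0, 0.43]
  ],
  "rot": [
    [0, 0, 0],
    [0, 0, 0],
    [0, 0, 0],
    [0, 0, 0],
    [0, 0, 0]
  ]
}}

```text
clock: 9.12
eef_pos: [488.8, 1.2, 33.5]
tcp_rot: [-3.142, -0.001, 0.185]
contact_force: [-11.7, 0.2, 49.0]
opening: 0.129
grasp_force: 64.5
```

>>> {"name": "play_rows", "arguments": {
  "dp": [
    [0, 0, 0],
    [0, 0, 0],
    [0, 0, 0]
  ],
  "rot": [
    [0, 0, 0],
    [0, 0, 0],
    [0, 0, 0]
  ]
}}

```text
clock: 9.37
eef_pos: [488.8, 1.2, 33.7]
tcp_rot: [3.142, -0.001, 0.185]
contact_force: [-7.1, 0.8, 28.3]
opening: 0.123
grasp_force: 62.8
```

>>> {"name": "play_rows", "arguments": {
  "dp": [
    [0, 0, -0.03],
    [0, 0, -0.03],
    [0, 0, -0.03],
    [0, 0, -0.03],
    [0, 0, -0.03]
  ],
  "rot": [
    [0, 0, 0],
    [0, 0, 0],
    [0, 0, 0],
    [0, 0, 0],
    [0, 0, 0]
  ],
  "fingers": 0.6
}}

```text
clock: 9.78
eef_pos: [488.1, 1.1, 33.0]
tcp_rot: [-3.141, 0.0, 0.185]
contact_force: [0.1, -0.2, -0.4]
opening: 0.6
grasp_force: 0.0
```

>>> {"name": "play_rows", "arguments": {
  "dp": [
    [0, 0, -0.7],
    [0, 0, -1.4],
    [0, -0.95, -1.4],
    [0, -1.9, -1.4],
    [0, -2.85, -1.4]
  ],
  "rot": [
    [0, 0, 0],
    [0, 0, 0],
    [0, 0, 0],
    [0, 0, 0],
    [0, 0, 0]
  ]
}}

```text
clock: 10.2
eef_pos: [467.3, 113.9, 89.8]
tcp_rot: [-3.141, -0.001, 0.183]
contact_force: [0.7, 0.5, 0.2]
opening: 0.601
grasp_force: 0.0
```

>>> {"name": "play_rows", "arguments": {
  "dp": [
    [0, -0.95, 0],
    [0, -1.9, 0],
    [0, -2.85, 0],
    [0, -2.85, 0],
    [0, -2.85, 0]
  ],
  "rot": [
    [0, 0, 0],
    [0, 0, 0],
    [0, 0, 0],
    [0, 0, 0],
    [0, 0, 0]
  ]
}}

```text
clock: 10.62
eef_pos: [445.7, 226.9, 89.0]
tcp_rot: [3.142, 0.0, 0.189]
contact_force: [-0.3, -0.3, -0.6]
opening: 0.599
grasp_force: 0.0
```

Run:
```python
from rig import telemetry, optics, r
from h import *
s,f=wrist(telemetry,optics); print(s["eef_pos"],s["tcp_rot"],s["contact_force"],s["opening"])
cv2.imwrite("pics/w5.png",f["color"][:,:,::-1]); blobs(f,60)
```

```text
[445.699166   226.91590359  89.03920319] [3.14155474e+00 1.46634823e-04 1.89150530e-01] [-0.3405812  -0.29861454 -0.57816223] 0.5990249704066466
red [ 532  201   28   98 1433] [549.6 264.4] z50 [463.9  48.1] z17 [453.5  12.7]
yellow [410 102  21  16 197] [420.2 109.3] z50 [542.  166.4] z17 [545.7 152.6]
yellow [ 258  137   19  160 1932] [266.4 216.9] z50 [461.3 242.2] z17 [450.3 242.1]
yellow [ 296  137   21  160 1983] [306.3 217.1] z50 [465.9 217. ] z17 [455.8 212.3]
yellow [ 388  212   29   65 1131] [402.1 241.2] z50 [461.5 151.5] z17 [450.6 134.9]
blue [279 101  18  16 260] [287.5 108.4] z50 [528.1 241.5] z17 [529.3 241.3]
blue [ 442  138   90  160 6970] [482.4 213.1] z50 [489.7 107. ] z17 [483.9  82.3]
blue [ 277  213   20   64 1188] [286.2 244.1] z50 [445.1 226.1] z17 [431.2 223.1]
blue [279 348  13   6  65] [285.2 350.2] z50 [360.4 210.4] z17 [331.1 204.5]
```

View pics/w5.png

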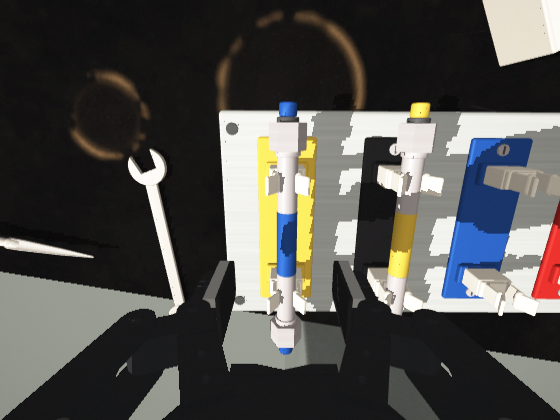

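The blue column at (287,240) px is centred between the fingers. Descend, grip, lift and carry it to the blue station.

>>> {"name": "play_rows", "arguments": {
  "dp": [
    [0, 0, 0.35],
    [0, 0, 0.7],
    [0, 0, 1.05],
    [0, 0, 1.4],
    [0, 0, 1.4]
  ],
  "rot": [
    [0, 0, 0],
    [0, 0, 0],
    [0, 0, 0],
    [0, 0, 0],
    [0, 0, 0]
  ]
}}

```text
clock: 11.08
eef_pos: [445.0, 222.9, 31.1]
tcp_rot: [3.14, 0.004, 0.183]
contact_force: [-0.6, 0.5, 1.2]
opening: 0.603
grasp_force: 0.0
```

>>> {"name": "play_rows", "arguments": {
  "dp": [
    [0, 0, 0],
    [0, 0, 0],
    [0, 0, 0],
    [0, 0, 0],
    [0, 0, 0]
  ],
  "rot": [
    [0, 0, 0],
    [0, 0, 0],
    [0, 0, 0],
    [0, 0, 0],
    [0, 0, 0]
  ],
  "fingers": 0
}}

```text
clock: 11.5
eef_pos: [446.9, 225.1, 34.2]
tcp_rot: [3.142, -0.001, 0.186]
contact_force: [0.6, -3.5, 6.3]
opening: 0.131
grasp_force: 58.6
```

>>> {"name": "play_rows", "arguments": {
  "dp": [
    [0, 0, -0.25],
    [0, 0, -0.5],
    [0, 0, -0.8],
    [0, 0, -1.1],
    [0, 0, -1.3]
  ],
  "rot": [
    [0, 0, 0],
    [0, 0, 0],
    [0, 0, 0],
    [0, 0, 0],
    [0, 0, 0]
  ]
}}

```text
clock: 11.92
eef_pos: [446.7, 225.6, 87.2]
tcp_rot: [-3.141, -0.002, 0.186]
contact_force: [0.5, 0.6, -2.6]
opening: 0.129
grasp_force: 59.1
```

>>> {"name": "play_rows", "arguments": {
  "dp": [
    [0, 0, 0],
    [0, 0, 0],
    [0, 0, 0]
  ],
  "rot": [
    [0, 0, 0],
    [0, 0, 0],
    [0, 0, 0]
  ]
}}

```text
clock: 12.17
eef_pos: [446.0, 225.1, 85.1]
tcp_rot: [3.142, 0.0, 0.185]
contact_force: [0.1, -0.8, -2.7]
opening: 0.131
grasp_force: 59.1
```

>>> {"name": "play_rows", "arguments": {
  "dp": [
    [0.02, 0.95, 0],
    [0.02, 1.9, 0],
    [0.02, 2.85, 0],
    [0.02, 3.8, 0],
    [0.02, 3.8, 0]
  ],
  "rot": [
    [0, 0, 0],
    [0, 0, 0],
    [0, 0, 0],
    [0, 0, 0],
    [0, 0, 0]
  ]
}}

```text
clock: 12.58
eef_pos: [475.3, 70.9, 84.6]
tcp_rot: [3.14, 0.001, 0.182]
contact_force: [0.1, -0.3, -2.4]
opening: 0.128
grasp_force: 59.4
```

>>> {"name": "play_rows", "arguments": {
  "dp": [
    [0, 0, 0.3],
    [0, 0, 0.6],
    [0, 0, 0.85],
    [0, 0, 0.85],
    [0, 0, 0.85]
  ],
  "rot": [
    [0, 0, 0],
    [0, 0, 0],
    [0, 0, 0],
    [0, 0, 0],
    [0, 0, 0]
  ]
}}

```text
clock: 13.0
eef_pos: [474.3, 76.1, 50.5]
tcp_rot: [-3.141, 0.002, 0.186]
contact_force: [-0.2, 0.2, -1.9]
opening: 0.127
grasp_force: 59.4
```

>>> {"name": "play_rows", "arguments": {
  "dp": [
    [0, 0, 0.1],
    [0, 0, 0.2],
    [0, 0, 0.3],
    [0, 0, 0.4],
    [0, 0, 0.48]
  ],
  "rot": [
    [0, 0, 0],
    [0, 0, 0],
    [0, 0, 0],
    [0, 0, 0],
    [0, 0, 0]
  ]
}}

```text
clock: 13.42
eef_pos: [475.5, 76.1, 33.3]
tcp_rot: [-3.142, -0.0, 0.186]
contact_force: [-19.7, -3.4, 84.4]
opening: 0.128
grasp_force: 68.5
```

>>> {"name": "play_rows", "arguments": {
  "dp": [
    [0, 0, 0],
    [0, 0, 0],
    [0, 0, 0]
  ],
  "rot": [
    [0, 0, 0],
    [0, 0, 0],
    [0, 0, 0]
  ]
}}

```text
clock: 13.67
eef_pos: [475.5, 76.1, 33.8]
tcp_rot: [-3.142, -0.001, 0.185]
contact_force: [-7.6, -1.2, 31.5]
opening: 0.127
grasp_force: 63.3
```

>>> {"name": "play_rows", "arguments": {
  "dp": [
    [0, 0, -0.03],
    [0, 0, -0.03],
    [0, 0, -0.03],
    [0, 0, -0.03],
    [0, 0, -0.03]
  ],
  "rot": [
    [0, 0, 0],
    [0, 0, 0],
    [0, 0, 0],
    [0, 0, 0],
    [0, 0, 0]
  ],
  "fingers": 0.6
}}

```text
clock: 14.08
eef_pos: [474.9, 75.9, 33.0]
tcp_rot: [-3.142, 0.0, 0.185]
contact_force: [-1.0, -0.3, 1.1]
opening: 0.602
grasp_force: 0.0
```

>>> {"name": "play_rows", "arguments": {
  "dp": [
    [0, 0, -0.7],
    [0, 0, -1.4],
    [0, -0.95, -1.4],
    [0, -1.9, -1.4],
    [0, -1.9, -1.4]
  ],
  "rot": [
    [0, 0, 0],
    [0, 0, 0],
    [0, 0, 0],
    [0, 0, 0],
    [0, 0, 0]
  ]
}}

```text
clock: 14.5
eef_pos: [460.9, 154.9, 89.9]
tcp_rot: [-3.14, -0.002, 0.187]
contact_force: [0.5, -1.0, -0.9]
opening: 0.6
grasp_force: 0.0
```

Run:
```python
from rig import telemetry, optics, r
from h import *
s,f=wrist(telemetry,optics); print(s["eef_pos"],s["tcp_rot"],s["contact_force"],s["opening"])
cv2.imwrite("pics/w6.png",f["color"][:,:,::-1]); blobs(f,60)
```

```text
[460.86678646 154.93360895  89.86179608] [-3.14002033e+00 -1.82404678e-03  1.86867784e-01] [ 0.51264477 -0.98466487 -0.92491439] 0.6001610254202094
red [542 104  18  15 247] [551.2 111.3] z50 [570.3  19.1] z17 [576.4  -8.2]
red [ 444  141   96  159 8254] [489.9 221.5] z50 [500.1  27.5] z17 [493.5   1.7]
red [484 343  17  13 127] [491.4 349.8] z50 [404.2 -13.6] z17 [380.3 -46.9]
yellow [283 105  18  15 214] [292.1 111.6] z50 [542.2 166.4] z17 [543.3 165.7]
yellow [ 155  139   66  138 5386] [193.5 212.8] z50 [470.2 216.7] z17 [458.2 225. ]
yellow [ 280  215   21   64 1158] [290.4 245.8] z50 [459.3 151.2] z17 [445.3 147.7]
yellow [283 350  13   6  66] [289.  352.2] z50 [373.7 135.4] z17 [344.2 129.1]
blue [413 104  20  15 280] [422.7 111.1] z50 [556.6  92.2] z17 [560.2  78.1]
blue [ 357  140   63  142 5384] [384.2 218.4] z50 [489.4  95.3] z17 [480.9  81.8]
```

View pics/w6.png

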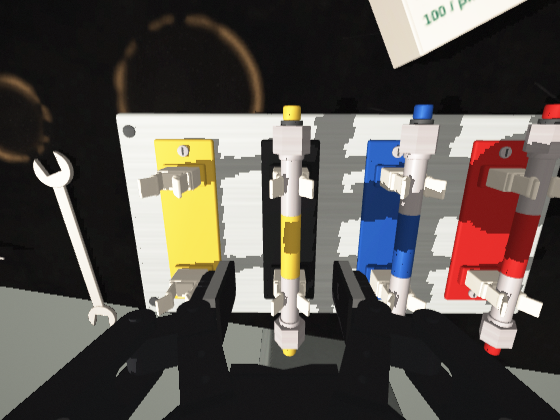

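Blue and red are in their stations, with end plugs at matching rows of about 111. The yellow column at (291,245) px is next.

>>> {"name": "play_rows", "arguments": {
  "dp": [
    [0, 0, 0.35],
    [0, 0, 0.7],
    [0, 0, 1.05],
    [0, 0, 1.4],
    [0, 0, 1.4]
  ],
  "rot": [
    [0, 0, 0],
    [0, 0, 0],
    [0, 0, 0],
    [0, 0, 0],
    [0, 0, 0]
  ]
}}

```text
clock: 14.97
eef_pos: [459.3, 149.4, 30.9]
tcp_rot: [3.141, 0.004, 0.185]
contact_force: [-0.8, -0.4, -0.1]
opening: 0.602
grasp_force: 0.0
```

>>> {"name": "play_rows", "arguments": {
  "dp": [
    [0, 0, 0],
    [0, 0, 0],
    [0, 0, 0],
    [0, 0, 0],
    [0, 0, 0]
  ],
  "rot": [
    [0, 0, 0],
    [0, 0, 0],
    [0, 0, 0],
    [0, 0, 0],
    [0, 0, 0]
  ],
  "fingers": 0
}}

```text
clock: 15.38
eef_pos: [461.7, 150.6, 34.1]
tcp_rot: [3.142, -0.001, 0.186]
contact_force: [-0.4, -2.4, 5.0]
opening: 0.126
grasp_force: 58.5
```

>>> {"name": "play_rows", "arguments": {
  "dp": [
    [0, 0, -0.25],
    [0, 0, -0.5],
    [0, 0, -0.8],
    [0, 0, -1.1],
    [0, 0, -1.3]
  ],
  "rot": [
    [0, 0, 0],
    [0, 0, 0],
    [0, 0, 0],
    [0, 0, 0],
    [0, 0, 0]
  ]
}}

```text
clock: 15.8
eef_pos: [461.5, 150.9, 87.2]
tcp_rot: [-3.141, -0.002, 0.185]
contact_force: [0.3, -0.1, -1.6]
opening: 0.124
grasp_force: 58.8
```

>>> {"name": "play_rows", "arguments": {
  "dp": [
    [0, 0, 0],
    [0, 0, 0],
    [0, 0, 0]
  ],
  "rot": [
    [0, 0, 0],
    [0, 0, 0],
    [0, 0, 0]
  ]
}}

```text
clock: 16.05
eef_pos: [460.8, 150.6, 85.2]
tcp_rot: [-3.142, 0.0, 0.185]
contact_force: [-0.8, 0.1, -0.8]
opening: 0.124
grasp_force: 58.9
```

>>> {"name": "play_rows", "arguments": {
  "dp": [
    [0.02, -0.65, 0],
    [0.02, -1.3, 0],
    [0.02, -1.9, 0],
    [0.02, -1.9, 0],
    [0.02, -1.9, 0]
  ],
  "rot": [
    [0, 0, 0],
    [0, 0, 0],
    [0, 0, 0],
    [0, 0, 0],
    [0, 0, 0]
  ]
}}

```text
clock: 16.47
eef_pos: [447.2, 226.2, 84.5]
tcp_rot: [3.141, 0.001, 0.187]
contact_force: [-0.0, -0.3, -2.5]
opening: 0.123
grasp_force: 59.2
```

>>> {"name": "play_rows", "arguments": {
  "dp": [
    [0, 0, 0.3],
    [0, 0, 0.6],
    [0, 0, 0.85],
    [0, 0, 0.85],
    [0, 0, 0.85]
  ],
  "rot": [
    [0, 0, 0],
    [0, 0, 0],
    [0, 0, 0],
    [0, 0, 0],
    [0, 0, 0]
  ]
}}

```text
clock: 16.88
eef_pos: [447.3, 224.7, 50.6]
tcp_rot: [3.141, 0.002, 0.185]
contact_force: [0.2, 0.3, -2.9]
opening: 0.128
grasp_force: 59.2
```

>>> {"name": "play_rows", "arguments": {
  "dp": [
    [0, 0, 0.1],
    [0, 0, 0.2],
    [0, 0, 0.3],
    [0, 0, 0.4],
    [0, 0, 0.48]
  ],
  "rot": [
    [0, 0, 0],
    [0, 0, 0],
    [0, 0, 0],
    [0, 0, 0],
    [0, 0, 0]
  ]
}}

```text
clock: 17.3
eef_pos: [448.2, 225.6, 33.3]
tcp_rot: [-3.142, -0.0, 0.186]
contact_force: [-15.8, -8.4, 77.5]
opening: 0.125
grasp_force: 67.7
```

>>> {"name": "play_rows", "arguments": {
  "dp": [
    [0, 0, 0],
    [0, 0, 0],
    [0, 0, 0]
  ],
  "rot": [
    [0, 0, 0],
    [0, 0, 0],
    [0, 0, 0]
  ]
}}

```text
clock: 17.55
eef_pos: [448.1, 225.6, 33.7]
tcp_rot: [-3.142, -0.001, 0.185]
contact_force: [-6.1, -4.8, 28.6]
opening: 0.128
grasp_force: 62.7
```

>>> {"name": "play_rows", "arguments": {
  "dp": [
    [0, 0, -0.03],
    [0, 0, -0.03],
    [0, 0, -0.03],
    [0, 0, -0.03],
    [0, 0, -0.03]
  ],
  "rot": [
    [0, 0, 0],
    [0, 0, 0],
    [0, 0, 0],
    [0, 0, 0],
    [0, 0, 0]
  ],
  "fingers": 0.6
}}

```text
clock: 17.97
eef_pos: [447.7, 225.4, 33.0]
tcp_rot: [3.141, 0.0, 0.185]
contact_force: [-0.2, 0.8, -0.6]
opening: 0.599
grasp_force: 0.0
```

>>> {"name": "play_rows", "arguments": {
  "dp": [
    [0, 0, -0.9],
    [0, 0, -1.8],
    [0, 0.9, -2.7],
    [0, 1.9, -3.6],
    [0, 2.8, -4.5]
  ],
  "rot": [
    [0, 0, 0],
    [0, 0, 0],
    [0, 0, 0],
    [0, 0, 0],
    [0, 0, 0]
  ]
}}

```text
clock: 18.38
eef_pos: [464.1, 136.1, 193.1]
tcp_rot: [3.142, 0.0, 0.187]
contact_force: [0.9, 0.2, -0.6]
opening: 0.601
grasp_force: 0.0
```

>>> {"name": "play_rows", "arguments": {
  "dp": [
    [0, 0.5, 0],
    [0, 1, 0],
    [0, 1, 0],
    [0, 1, 0],
    [0, 1, 0]
  ],
  "rot": [
    [0, 0, 0],
    [0, 0, 0],
    [0, 0, 0],
    [0, 0, 0],
    [0, 0, 0]
  ]
}}

```text
clock: 18.8
eef_pos: [471.6, 97.9, 191.6]
tcp_rot: [-3.141, 0.001, 0.185]
contact_force: [-0.4, -0.9, 0.8]
opening: 0.597
grasp_force: 0.0
```

Run:
```python
from rig import telemetry, optics, r
from h import *
s,f=wrist(telemetry,optics); print(s["eef_pos"],s["tcp_rot"],s["contact_force"],s["opening"])
cv2.imwrite("pics/w7.png",f["color"][:,:,::-1]); blobs(f,25)
```

```text
[471.56275354  97.91236984 191.57306861] [-3.14129504e+00  6.88092995e-04  1.84748107e-01] [-0.41657668 -0.90771654  0.78678295] 0.5969606976077063
red [387 109  12  10 113] [392.4 113.3] z50 [571.   17.5] z17 [573.7   6.3]
red [ 350  134   44  115 2792] [368.6 192.7] z50 [495.9  18.8] z17 [489.9   7.8]
red [370 276  10   7  58] [374.5 279.1] z50 [404.9 -13.2] z17 [388.3 -27.9]
yellow [134 110  13  10 110] [140.4 114.5] z50 [528.1 241.1] z17 [525.9 255.9]
yellow [ 143  133   48  115 2538] [170.6 196.2] z50 [456.8 209. ] z17 [446.3 220.1]
yellow [158 276  10   7  49] [162.9 279.1] z50 [363.  210.7] z17 [341.6 222. ]
blue [303 109  11  10 104] [308.  113.8] z50 [556.6  92.4] z17 [557.6  89.9]
blue [ 285  134   41  114 2670] [302.5 192.2] z50 [484.5  82.5] z17 [477.2  78.9]
blue [300 277   9   7  51] [304.  279.6] z50 [390.4  61.3] z17 [372.1  55.2]
```

View pics/w7.png

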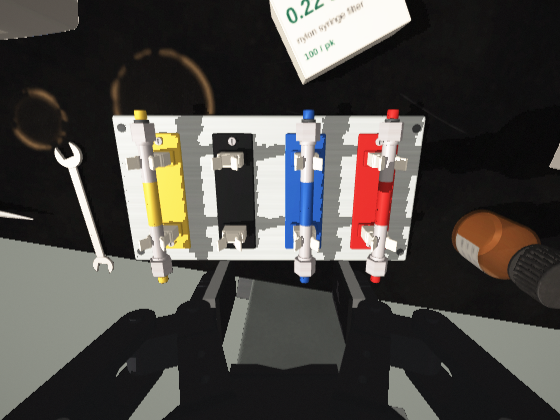

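The final view shows yellow, blue and red each in its own station, centred and parallel (plugs at rows of about 114 and 279), with black empty. The bottle, carton and spanner look undisturbed. Handing in.

```bash
python3 -c "
from rig import r
print(r.sign_off())"
```

```text
the job is handed in; nothing more can be done
None
```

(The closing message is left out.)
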